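# Clamp a twin pack of jars for taping

### The arm

A 6-joint arm with a two-finger parallel gripper is mounted at the origin on a cart in front of the work surface, level with it; the furniture and walls round the work are solid. World frame = base frame: x ahead of the robot, y to its left, z up, the work surface at z = 0. Lengths are in m, angles in degrees, forces in N, time in s.
With the tool pointing down it reaches from about 0.25 to 0.8 m from the base axis. Payload 3.9 kg.
Tool frame: the origin (TCP) lies on the centre line of the jaws, within the pads' length; the fingertips stand 19 mm ahead of it and the grasp point (between the pads) is the TCP; z points along the fingers, y is the line along which they close (so a half turn about z gives the same grasp; the last joint's range is limited). The gripper opens to 85 mm and grips with 20 to 120 N. Pads are 22 mm wide; open, the fingers measure 114 mm over their backs; the gripper's body (76 mm by 85 mm) begins 54 mm behind the grasp point. The pads swing forward as they close: fully open they stand 13 mm farther back than shut.
Start: joints at [67.093, 14.897, -7.913, 67.191, 0, 90], TCP at [0.204, 0.484, 0.219] pointing down, gripper open.
Joint ranges: [-159.42, 159.42], [-47.68, 98.78], [-73.54, 78.23], [-108.79, 121.32], [-90, 84.71], [-180, 180]. Speed limits (degrees/s): [147.25, 147.25, 180, 180, 180, 180].

### API

Orientations are given as [roll, pitch, yaw] about the fixed x, y, z axes, in that order (R = Rz(yaw) Ry(pitch) Rx(roll)).
In Python, from plant import get_state, capture, sign_off gives the robot as it stands.
- The arm moves only by the tool jog_arm, never from a script. Its argument "increments" is a list of rows, each a list of 3 entries, a list of its own where there are three numbers: the shift along the tool's x, y, z in cm, then the turn, a rotation vector about the tool's x, y, z in rad, then the closure in counts, from 0 (fully open) to 255 (shut). In form: [[[tx, ty, tz], [wx, wy, wz], grip], ...]. A call has 1 to 12 rows; each row shifts and turns the commanded pose from where the row before left it, along the tool's axes as they then stand; what a row does not reach is not made up. A row lasts 1/8 s, in which the tool goes at most 62.5 mm and 10.7 degrees, less where a joint would pass 70% of its speed; a pose out of reach is approached as far as the arm can. A call with a gripper value outside its range is refused whole. The fingers move at their own pace and stop on an object; "squeeze" is the grip in N (left out, the last holds). Time passes only in rows, so rows that do not move let the fingers close. It gives the time, the measured TCP pose, the force, the opening and the grip force at its end, in the units of the state.
- get_state(): the state, without advancing time (a new reading comes with each control period).
- capture(name): name is "scene" or "top" or "wrist"; returns a dict with "img" (400x640x3 uint8, blue, green, red), "fovy" (degrees; the focal length in pixels is half the picture's height over the tangent of half this angle, whatever the lens; pixels are square), "cx", "cy" (the principal point, pixels), "k1" (the pictures are not rectified: a ray, as slopes to the right and down, at radius r is drawn at 1 + k1 r^2 times it, then the intrinsics apply), "R" (3x3) and "t" (3): a world point X has camera coordinates R X + t. Camera axes: x right, y down, z forward; pixel columns grow to the right and rows downward; lengths in m; the calibration is good to about 2 mm. A picture is of the moment at which its call begins. There is no depth.
- sign_off(): hands the job in; it is judged then, once.
The state is a dict: "time_s": time; "joint_pos": joint angles; "qd": joint speeds; "tau": joint torques, N m; "eef_pos": TCP position; "orientation": TCP orientation; "force": force on the tool from outside, world axes, zero at the start; "torque": the same for the moment, N m; "width": opening from 0.0 (shut) to 1.0 (fully open); "grip_force": force on a finger pad.
Only numpy, scipy, OpenCV 4.12 (cv2) and the standard library are available. Lean on these libraries where they do the work, as an engineer would, in place of code of your own. Each camera call takes 0.05 s, during which the arm holds its last target. There are 200 camera calls.

### The job

Stand the silver-capped jar that waits by itself to the right of the bundling jig upright in the lane of the jig, between the pusher pad and the jar already there, set it down gently and let go. Then pump the jig's trigger (never push the pusher itself) until its ratchet has driven the sprung pad up to the jars and the pad holds both tight together against the end stop, its spring clearly pressed in but not solid, so that the soft plastic jars are not crushed. Finish with the trigger still squeezed in the gripper, holding the pair tight for taping, with everything else on the table left where it is.

Things in the scene. Friction and masses are not known exactly. Their poses are not given: they have to be found in the camera images.
- jar_b_mid (a point): the jar to fetch: plastic jar with pale contents and silvery film-wrapped lid, standing alone on the table to the right of the jig; 69 mm across, 99 mm high, about 0.2 kg. The point is on its axis half-way up (49.5 mm above its bottom); z up along the jar
- jar_a_mid (a point): the jar that already stands in the jig's lane: dark contents, silvery film-wrapped lid, 69 mm across, 99 mm high, about 0.36 kg; loose, 1 to 10 mm short of the end stop. The point is on its axis half-way up (49.5 mm above its bottom)
- jig: bundling jig, fixed: plywood base 124 x 345 mm, 12 mm thick; jars in it stand 12 mm above the table. Origin on the table in the lane's middle line. y runs along the lane from the trigger end (y = -0.17) to the end stop (inner face y = +0.135), x across, z up. Lane 75 mm wide, between rails 5 mm thick that rise to 34 mm above the table, from y = -0.066 to +0.139
- stop_face (a point): centre of the end stop's rubber face, which looks along the jig's -y; 55 mm above the table
- end_stop: the end stop: upright steel plate 84 mm wide, rising to 78 mm above the table, with a rubber face; fixed; shares the jig's origin and axes
- lane_slot (a point): on the base's top (12 mm above the table) in the lane's middle, where the fetched jar's axis stands once the pair is tight against the stop (104 mm from the stop face). Set the jar down some 10 to 20 mm behind it (jig -y), in the free gap of 86 to 112 mm between the pad and the other jar
- pad_face (a point): centre of the rubber face of the pusher's sprung pad, 60 mm wide, 17 to 67 mm above the table, looking along the jig's +y; moves with the pusher and the spring. At the start 27 to 45 mm short of the tight pair's rear side
- pusher (a joint): travel of the toothed ratchet bar and pusher along the jig's +y, m: 0.002 to 0.020 at the start, at most 0.070. A pawl on 3 mm teeth lets it go forward only. A full squeeze of the trigger moves it 6 mm while it runs free; once the pad presses, a full squeeze adds 5 to 6 mm and letting go slips 2 to 4 mm back onto the pawl
- pad (a joint): how far the pad's spring is pressed in, m: 0 free, 0.013 solid; 2 N per mm. Merely sliding both jars presses it 1 to 3 mm; tight is about 0.004 to 0.011, beyond 0.0125 the jars count as crushed
- trigger_front (a point): middle of the trigger's front face (looking towards the jars), 56 mm above its pivot and about 143 mm above the table; moves with it. The trigger is a black lever 20 mm wide across the lane, 9 mm thick, its black part from 105 to 165 mm above the table
- trigger (a joint): trigger angle, rad: 0 released (springs back there), 0.34 fully squeezed, which moves trigger_front 19 mm along the jig's -y towards the fixed grip. Takes 5 to 9 N there while the pusher runs free, about 20 N when the pad is tight. Keep it at 0.08 or more at the end
- grip_back (a point): middle of the rear face (looking along the jig's -y) of the fixed upright grip behind the trigger, 143 mm above the table; grip 26 mm wide, 14 mm thick, top 174 mm above the table. To trigger_front: 47 mm released, 28 mm squeezed. Take both between the fingers from above, closing along the jig's y
- squeeze_mid (a point): fixed point 143 mm above the table, half-way between grip_back and the front of the fully squeezed trigger (14 mm in front of grip_back). Fingers that close evenly, centred here, squeeze the trigger fully onto the grip without pushing the arm; open to about 72 mm they let it spring fully back
- tape_clear: clear packing tape roll, 92 mm across, 48 mm high, lying flat; bystander; origin at the middle of its underside
- tape_brown: brown packing tape roll, 110 mm across, 48 mm high, lying flat; bystander; origin at the middle of its underside
- scissors: scissors lying flat, about 200 mm long; bystander; origin at the middle of its underside
- jar_greens: gold-lidded jar, 71 mm across, 99 mm high; bystander; origin at the middle of its underside
- jar_tofu: gold-lidded jar, 70 mm across, 99 mm high; bystander; origin at the middle of its underside
- lid_a: loose gold jar lid, 69 mm across, 14 mm high; bystander; origin at the middle of its underside
- lid_b: loose gold jar lid, 69 mm across, 14 mm high; bystander; origin at the middle of its underside
- marker: marker pen, 135 mm long; bystander; origin at the middle of its underside

How it is judged (in metres and radians):
On the way, in this order (a step that is already met when the one before it is completed fails the run):
1. the fetched jar stands upright in the lane between pad and other jar, let go of (angle between each of jar_a, jar_b's own z axis and vertical below 0.07 rad and x of jar_a_mid in the frame of jig between -0.007 and 0.007 m and z of jar_a_mid in the frame of jig between 0.057 and 0.066 m and x of jar_b_mid in the frame of jig between -0.007 and 0.007 m and z of jar_b_mid in the frame of jig between 0.057 and 0.066 m and contact force between the fingers and jar_a below 0.2 N and contact force between the fingers and jar_b below 0.2 N and y of jar_b_mid in the frame of jig between -0.02 and 0.045 m and linear speed of jar_b below 0.03 m/s), for 0.2 s.
2. the pad, driven by the trigger in the fingers, presses both jars against the end stop (value of joint pad above 0.0035 m and contact force between pad and jar_b above 5 N and contact force between jar_a and end_stop above 1 N and contact force between the fingers and trigger above 1 N), for 0.2 s.
At the end, for the whole second after the job is handed in: Both jars stand upright in the lane, not held by the fingers, pressed together and on the end stop (over 1 N); pad force over 5 N, its spring pressed in 3.5 to 11.5 mm; trigger at 0.08 rad or more, still gripped by the fingers with over 2 N (angle between each of jar_a, jar_b's own z axis and vertical below 0.07 rad and x of jar_a_mid in the frame of jig between -0.007 and 0.007 m and z of jar_a_mid in the frame of jig between 0.057 and 0.066 m and x of jar_b_mid in the frame of jig between -0.007 and 0.007 m and z of jar_b_mid in the frame of jig between 0.057 and 0.066 m and contact force between the fingers and jar_a below 0.2 N and contact force between the fingers and jar_b below 0.2 N and value of joint pad between 0.0035 and 0.0115 m and contact force between pad and jar_b above 5 N and contact force between jar_a and jar_b above 1 N and contact force between jar_a and end_stop above 1 N and contact force between the fingers and trigger above 2 N and value of joint trigger above 0.08 rad and linear speed of jar_b below 0.02 m/s); the arm keeps its last pose, push and grip.
It fails at once if the jars are crushed: the pad's spring is driven solid or presses with more than 32 N (value of joint pad above 0.0127 m or contact force between pad and jar_b above 32 N).
It fails at once if the pusher is pushed by the robot directly instead of through the trigger (contact force between any of the fingers, the arm and pusher above 3 N).
It fails at once if a jar is dropped or knocked over ((linear speed of jar_b above 0.5 m/s and contact force between the fingers and jar_b below 0.1 N) or linear speed of jar_a above 0.5 m/s or angle between jar_a's own z axis and vertical above 0.4 rad or angle between jar_b's own z axis and vertical above 0.7 rad).
It fails at once if a bystander is moved by more than 3 cm (distance of any of tape_clear, tape_brown, scissors, jar_greens, jar_tofu, lid_a, lid_b, marker from where it was at the start of the episode above 0.03 m).
It also fails if it takes over 64 s, if anything falls off the work surface, if the arm or the gripper's body presses on something with over 40 N, if the wrist force passes 120 N, or if a joint passes its speed limit or range.

## Working session

There is one attempt and no reset: what is moved stays moved. The work goes in short steps, Python scripts to look and compute and a tool call to move; the robot and the scene stay as the last step left them, time stands still between calls to the robot, and variables do not carry over. Pictures are saved under pics/ and viewed, at most 10 in all, crops included, and the job is handed in when it is done.

Besides the shell and the picture viewer there is one more tool, called after "Emit:" as name(argument=value, ...) on one line, values as JSON. jog_arm: Moves the arm, as the interface text tells. Its arguments: {"type":"object","properties":{"increments":{"type":"array"},"squeeze":{"type":"number"}},"required":["increments"]}

```bash
mkdir -p pics; cat > h.py <<'E'
import numpy as np, cv2, pickle
from plant import get_state, capture, sign_off
def snap(n,f):
    c=capture(n); cv2.imwrite(f'pics/{f}.png',c['img']); pickle.dump(c,open(f'pics/{f}.pkl','wb')); return c
def load(f): return pickle.load(open(f'pics/{f}.pkl','rb'))
def ray(c,u,v):
    f=c['img'].shape[0]/2/np.tan(np.radians(c['fovy'])/2)
    K=np.array([[f,0,c['cx']],[0,f,c['cy']],[0,0,1.]])
    p=cv2.undistortPoints(np.array([[[u,v]]],float),K,np.array([c['k1'],0,0,0.]))[0,0]
    R=np.array(c['R']); return -R.T@np.array(c['t']), R.T@np.array([p[0],p[1],1])
def onz(c,u,v,z):
    o,d=ray(c,u,v); return o+d*(z-o[2])/d[2]
def proj(c,X):
    f=c['img'].shape[0]/2/np.tan(np.radians(c['fovy'])/2)
    x=np.array(c['R'])@np.array(X)+np.array(c['t']); s=x[:2]/x[2]; s=s*(1+c['k1']*(s@s)); return s*f+[c['cx'],c['cy']]
E
python3 - <<'E'
from h import *
for n in('top','scene'):
    c=snap(n,n+'0'); print(n,c['fovy'],c['k1'],-np.array(c['R']).T@np.array(c['t']))
print(get_state())
E
```

```text
top 55.38588049201229 -0.026357622085121997 [0.3431937  0.06654359 1.35683698]
scene 43.45530729387029 -0.0639423046917108 [-0.06024398 -0.83779344  1.15117057]
{'time_s': 0.1, 'joint_pos': array([ 6.70947566e+01,  1.49319660e+01, -7.97515468e+00,  6.71901565e+01,
        2.13354139e-03,  8.99993577e+01]), 'qd': array([-0.07827737, -0.09224958,  0.18517823, -0.05003799,  0.06399158,
       -0.00827809]), 'tau': array([-3.22865535e-04, -4.06509054e+01,  2.54526579e+01,  1.01106672e-02,
       -5.49971980e-05, -1.99974266e-06]), 'eef_pos': array([0.20408819, 0.48305294, 0.21816939]), 'orientation': array([-1.79902723e+02, -2.13462882e-03,  1.57095395e+02]), 'force': array([ 0.40373505, -0.26447694,  1.01137069]), 'torque': array([-0.00301528, -0.00193991, -0.02868971]), 'grip_force': 0.0, 'width': 0.996035967153844}
```

View pics/top0.png

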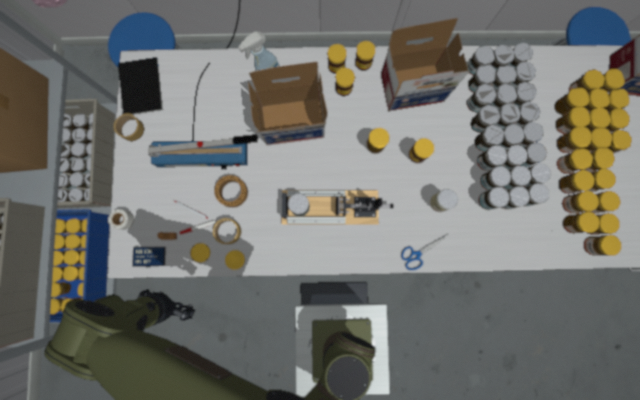

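View pics/scene0.png

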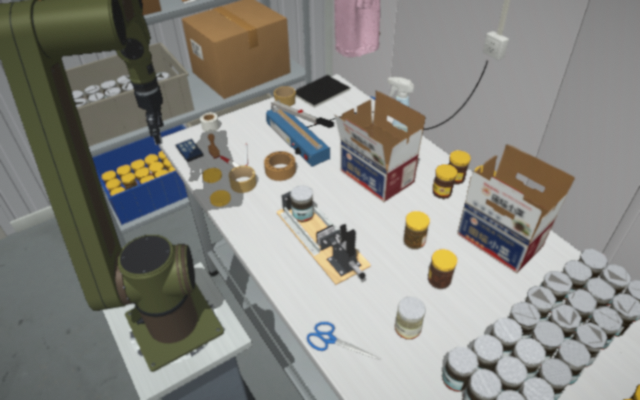

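The top view shows the jig at about (280–382, 190–225), with the end stop at left. The jar to fetch is at about (447, 199), and the scene view shows it standing at (410, 317). I'll enlarge the jig and jar next.

```bash
python3 - <<'E'
from h import *
a=load('top0')['img'][170:250,270:470]; b=load('scene0')['img'][170:340,270:440]
a=cv2.resize(a,(800,320),interpolation=cv2.INTER_CUBIC)
cv2.imwrite('pics/t1.png',a)
cv2.imwrite('pics/s1.png',cv2.resize(b,(595,595),interpolation=cv2.INTER_CUBIC))
E
```

```text
(no output)
```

View pics/t1.png

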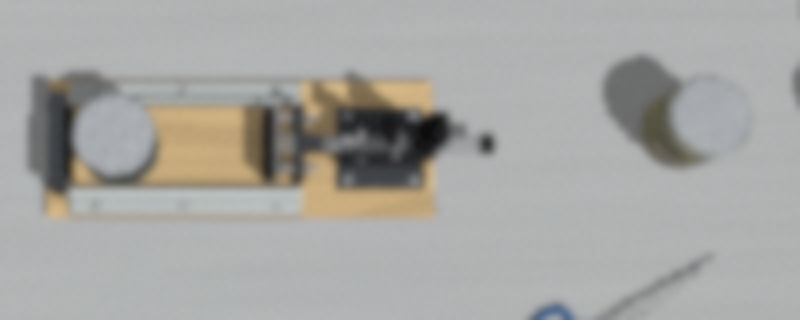

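View pics/s1.png

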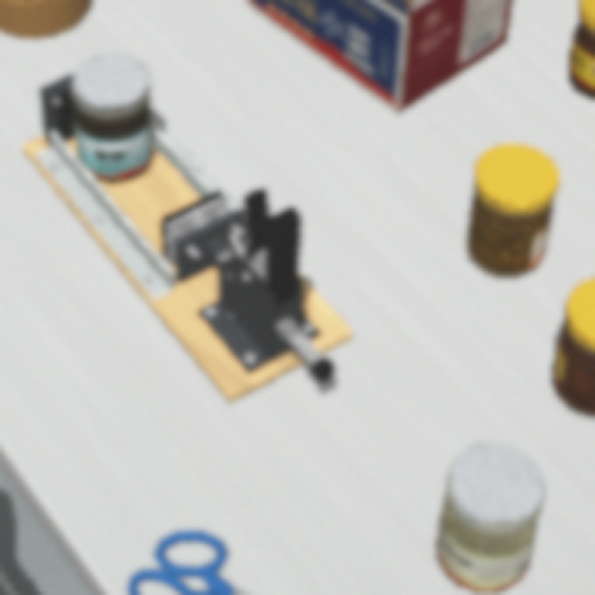

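Crop readings, in 4x pixels from origin (270, 170):
- **Base corners:** (434, 80), (436, 216) and (46, 217).
- **Jar lids:** jar_b at (710, 114), jar_a at (115, 135).
- **Pad front edge:** about x = 264.

In the 3.5x scene crop, the jar_b lid is at (496, 482) and the base corners are at (231, 401), (353, 334) and (26, 148).

```bash
python3 - <<'E'
from h import *
T=load('top0');S=load('scene0')
t=lambda x,y,z:onz(T,270+(x+.5)/4-.5,170+(y+.5)/4-.5,z)[:2].round(4)
s=lambda x,y,z:onz(S,270+(x+.5)/3.5-.5,170+(y+.5)/3.5-.5,z)[:2].round(4)
print('corn T',t(434,80,.012),t(436,216,.012),t(46,217,.012),t(48,80,.012))
print('corn S',s(353,334,.012),s(231,401,.012),s(26,148,.012))
print('jb',t(710,114,.099),s(496,482,.099))
print('ja',t(115,135,.111),s(112,82,.111))
print('pad',t(264,110,.067),t(264,180,.067),'stop',t(70,95,.078),t(68,190,.078))
E
```

```text
corn T [ 0.5508 -0.1457] [ 0.4291 -0.1429] [0.4346 0.2015] [0.5569 0.1992]
corn S [ 0.5484 -0.1459] [ 0.4265 -0.1446] [0.4353 0.1961]
jb [ 0.5045 -0.3627] [ 0.5032 -0.3627]
ja [0.4943 0.1345] [0.4945 0.1337]
pad [0.5189 0.0095] [0.4589 0.0109] stop [0.5332 0.1741] [0.4525 0.1763]
```

Emit:
jog_arm(increments=[[[0, 0, -0.5], [0, 0, 0.17], 0], [[0, 0, -0.5], [0, 0, 0.17], 0], [[0, 0, -0.5], [0, 0, 0.17], 0], [[0, 0, -0.5], [0, 0, 0.17], 0], [[0, 0, -0.5], [0, 0, 0.17], 0], [[0, 0, -0.5], [0, 0, 0.17], 0], [[0, 0, -0.5], [0, 0, 0.17], 0], [[-4.5, 1.7, 0], [0, 0, 0], 0], [[-4.5, 1.7, 0], [0, 0, 0], 0], [[-4.5, 1.7, 0], [0, 0, 0], 0], [[-4.5, 1.7, 0], [0, 0, 0], 0], [[-4.5, 1.7, 0], [0, 0, 0], 0]], squeeze=30)

```text
time_s: 1.6
eef_pos: [0.2851, 0.2554, 0.2536]
orientation: [-180.0, 0.0, 88.9]
force: [-0.0, -0.0, 0.6]
width: 0.999
grip_force: 0.0
```

Emit:
jog_arm(increments=[[[-4.5, 1.7, 0], [0, 0, 0], 0], [[-4.5, 1.7, 0], [0, 0, 0], 0], [[-4.5, 1.7, 0], [0, 0, 0], 0], [[-4.5, 1.7, 0], [0, 0, 0], 0], [[-4.5, 1.7, 0], [0, 0, 0], 0], [[-4.5, 1.7, 0], [0, 0, 0], 0], [[-4.5, 1.7, 0], [0, 0, 0], 0], [[-4.5, 1.7, 0], [0, 0, 0], 0], [[-4.5, 1.7, 0], [0, 0, 0], 0], [[-4.5, 1.7, 0], [0, 0, 0], 0], [[0, 0, 0], [0, 0, 0], 0], [[0, 0, 0], [0, 0, 0], 0]])

```text
time_s: 3.1
eef_pos: [0.4457, -0.1956, 0.2533]
orientation: [-179.9, -0.1, 88.9]
force: [-0.3, -0.2, 0.4]
width: 1.001
grip_force: 0.0
```

Emit:
jog_arm(increments=[[[-4.15, 1.5, 0], [0, 0, 0], 0], [[-4.15, 1.5, 0], [0, 0, 0], 0], [[-4.15, 1.5, 0], [0, 0, 0], 0], [[-4.15, 1.6, 0], [0, 0, 0], 0], [[0, 0, 3], [0, 0, 0], 0], [[0, 0, 2.3], [0, 0, 0], 0], [[0, 0, 0], [0, 0, 0], 0]])

```text
time_s: 3.98
eef_pos: [0.503, -0.3607, 0.1991]
orientation: [-179.8, -0.2, 89.0]
force: [-0.2, -0.4, 0.4]
width: 0.995
grip_force: 0.0
```

```bash
python3 - <<'E'
from h import *
c=snap('wrist','w1'); print(-np.array(c['R']).T@np.array(c['t']))
for p in [(.504,-.3627,.099)]: print(proj(c,p))
E
```

```text
[ 0.50521599 -0.28209422  0.35452414]
[323.02454153 200.52435397]
```

View pics/w1.png

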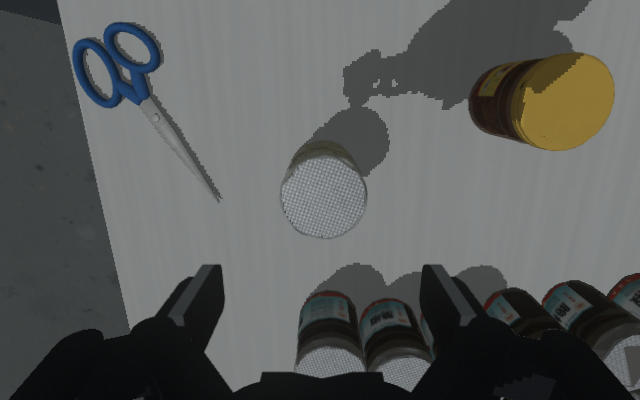

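The wrist view shows the jar_b lid at about (324, 196), against a prediction of (323, 200). That is aligned to about 3 mm, with the fingers straddling it, so I'm going down.

Emit:
jog_arm(increments=[[[0, 0.1, 3.5], [0, 0, 0], 0], [[0, 0, 3.5], [0, 0, 0], 0], [[0, 0, 3], [0, 0, 0], 0], [[0, 0, 2], [0, 0, 0], 0], [[0, 0, 1.1], [0, 0, 0], 0], [[0, 0, 0], [0, 0, 0], 0], [[0, 0, 0], [0, 0, 0], 255], [[0, 0, 0], [0, 0, 0], 255], [[0, 0, 0], [0, 0, 0], 255], [[0, 0, 0], [0, 0, 0], 255], [[0, 0, 0], [0, 0, 0], 255], [[0, 0, 0], [0, 0, 0], 255]], squeeze=30)

```text
time_s: 5.52
eef_pos: [0.5059, -0.364, 0.0717]
orientation: [179.9, 0.1, 88.9]
force: [-2.0, -0.1, 6.0]
width: 0.789
grip_force: 33.6
```

Emit:
jog_arm(increments=[[[0, 0, -0.5], [0, 0, 0], 255], [[0, 0, -1.5], [0, 0, 0], 255], [[0, 0, -3], [0, 0, 0], 255], [[0, 0, -4], [0, 0, 0], 255], [[0, 0, -4], [0, 0, 0], 255], [[0, 0, -4], [0, 0, 0], 255], [[0, 0, -2], [0, 0, 0], 255], [[0, 0, -1], [0, 0, 0], 255], [[0, 0, 0], [0, 0, 0], 255]])

```text
time_s: 6.65
eef_pos: [0.5055, -0.3634, 0.2704]
orientation: [180.0, 0.0, 88.9]
force: [0.6, 0.1, -2.0]
width: 0.787
grip_force: 34.4
```

```bash
python3 - <<'E'
from h import *
c=snap('wrist','w2'); print(get_state()['eef_pos'],get_state()['force'])
cv2.imwrite('pics/w2c.png',cv2.resize(c['img'][150:400,120:520],(800,500)))
E
```

```text
[ 0.50509935 -0.36311344  0.26942739] [ 0.29230654  0.50418731 -2.76997101]
```

View pics/w2c.png

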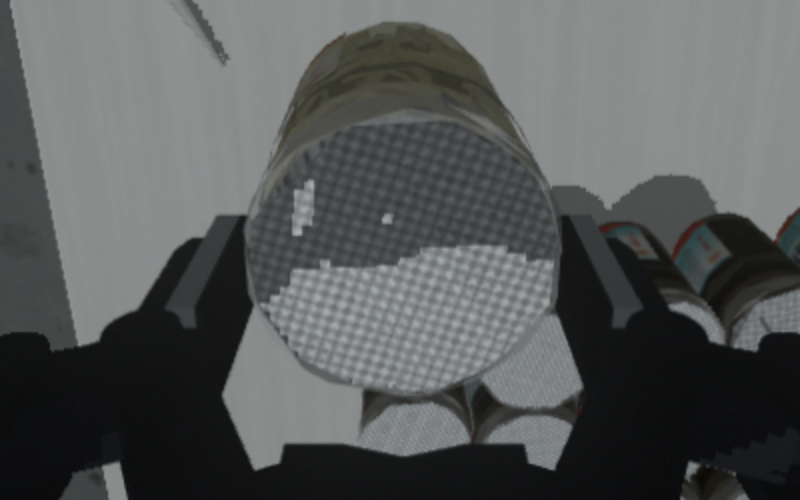

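The jar is held upright, with its lid centre at about (402, 252) in the 2x crop.

```bash
python3 - <<'E'
from h import *
c=load('w2'); e=get_state()['eef_pos']
print(onz(c,120+402/2,150+252/2,e[2]+.0273)-e)
E
```

```text
[0.00050915 0.00391301 0.0273    ]
```

Emit:
jog_arm(increments=[[[2, -0.1, 0], [0, 0, 0], 255], [[4, -0.2, 0], [0, 0, 0], 255], [[5, -0.3, 0], [0, 0, 0], 255], [[5, -0.3, 0], [0, 0, 0], 255], [[5, -0.3, 0], [0, 0, 0], 255], [[5, -0.2, 0], [0, 0, 0], 255], [[5, -0.2, 0], [0, 0, 0], 255], [[5, -0.2, 0], [0, 0, 0], 255], [[3.5, -0.1, 0], [0, 0, 0], 255], [[2, -0.1, 0], [0, 0, 0], 255], [[0, 0, 0], [0, 0, 0], 255], [[0, 0, 0], [0, 0, 0], 255]])

```text
time_s: 8.2
eef_pos: [0.4923, 0.052, 0.2694]
orientation: [-179.9, 0.0, 88.9]
force: [-0.1, 0.8, -1.5]
width: 0.786
grip_force: 34.4
```

Emit:
jog_arm(increments=[[[0, 0, 2], [0, 0, 0], 255], [[0, 0, 3], [0, 0, 0], 255], [[0, 0, 2], [0, 0, 0], 255], [[0, 0, 0], [0, 0, 0], 255], [[0, 0, 0], [0, 0, 0], 255]])

```text
time_s: 8.82
eef_pos: [0.4936, 0.0515, 0.2006]
orientation: [179.9, -0.0, 88.9]
force: [0.0, 0.6, -1.8]
width: 0.787
grip_force: 34.7
```

```bash
python3 - <<'E'
from h import *
c=snap('wrist','w3'); s=snap('scene','s3');print(get_state()['eef_pos'])
a=cv2.resize(c['img'],(800,500))
cv2.imwrite('pics/c3.png',np.hstack([cv2.resize(c['img'],(480,300)).repeat(1,0),cv2.resize(s['img'][160:290,240:380],(320,300))]))
cv2.imwrite('pics/c3.png',a)
E
```

```text
[0.49407027 0.05181576 0.20104199]
```

View pics/c3.png

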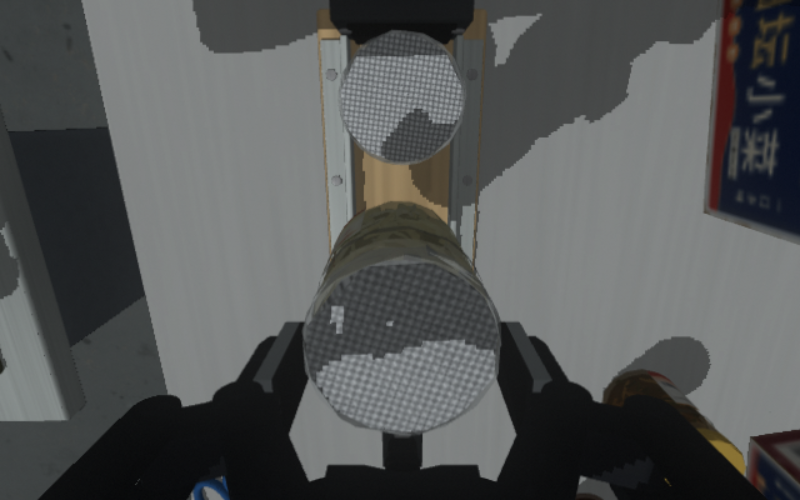

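The wrist view shows the jar_a lid at (403, 97), the base edges at about (326, 180) and (478, 180), and the held jar's lid at (402, 347), all in 1.25x pixels.

```bash
python3 - <<'E'
from h import *
c=load('w3')
f=lambda u,v,z:onz(c,u/1.25,v/1.25,z).round(4)
print(f(403,97,.111),f(326,180,.012),f(478,180,.012),f(319,40,.012),f(485,40,.012),f(402,347,.201+.0273))
g=cv2.resize(c['img'][0:160,230:420],(760,640)); 
E
```

```text
[0.4964 0.1398 0.111 ] [0.4337 0.0819 0.012 ] [0.5559 0.0793 0.012 ] [0.4361 0.1842 0.012 ] [0.5577 0.1817 0.012 ] [0.494  0.0558 0.2283]
```

Emit:
jog_arm(increments=[[[0, 0, 2], [0, 0, 0], 255], [[0, 0, 3], [0, 0, 0], 255], [[0, 0, 3], [0, 0, 0], 255], [[0, 0, 2], [0, 0, 0], 255], [[0, 0, 1], [0, 0, 0], 255], [[0, 0, 0.2], [0, 0, 0], 255], [[0, 0, 0], [0, 0, 0], 255]])

```text
time_s: 9.8
eef_pos: [0.494, 0.0521, 0.0887]
orientation: [179.9, -0.0, 88.9]
force: [-0.0, 0.1, -2.1]
width: 0.786
grip_force: 34.7
```

Emit:
jog_arm(increments=[[[0, 0, 0.1], [0, 0, 0], 255], [[0, 0, 0.1], [0, 0, 0], 255], [[0, 0, 0.1], [0, 0, 0], 255], [[0, 0, 0.1], [0, 0, 0], 255], [[0, 0, 0], [0, 0, 0], 255]])

```text
time_s: 10.42
eef_pos: [0.4932, 0.052, 0.0839]
orientation: [180.0, -0.0, 88.9]
force: [0.1, -1.2, -2.3]
width: 0.79
grip_force: 34.8
```

Emit:
jog_arm(increments=[[[0, 0, 0.1], [0, 0, 0], 255], [[0, 0, 0.1], [0, 0, 0], 255], [[0, 0, 0], [0, 0, 0], 255]])

```text
time_s: 10.8
eef_pos: [0.4932, 0.0522, 0.0837]
orientation: [179.9, -0.0, 88.9]
force: [-4.2, -0.0, 12.9]
width: 0.787
grip_force: 36.4
```

Emit:
jog_arm(increments=[[[0, 0, -0.1], [0, 0, 0], 255], [[0, 0, 0], [0, 0, 0], 30], [[0, 0, 0], [0, 0, 0], 0], [[0, 0, 0], [0, 0, 0], 0], [[0, 0, 0], [0, 0, 0], 0], [[0, 0, 0], [0, 0, 0], 0], [[0, 0, -1], [0, 0, 0], 0], [[0, 0, -3], [0, 0, 0], 0], [[0, 0, -4], [0, 0, 0], 0], [[0, 0, -5], [0, 0, 0], 0], [[0, 0, -4], [0, 0, 0], 0], [[0, 0, 0], [0, 0, 0], 0]])

```text
time_s: 12.3
eef_pos: [0.4957, 0.0523, 0.2572]
orientation: [179.5, -0.1, 88.9]
force: [0.6, 0.1, -0.0]
width: 1.002
grip_force: 0.0
```

```bash
python3 - <<'E'
from h import *
c=snap('wrist','w4'); s=snap('scene','s4');t=snap('top','t4');print(get_state()['eef_pos'])
a=cv2.resize(c['img'][0:360,160:480],(400,450));b=cv2.resize(s['img'][160:295,260:380],(400,450),interpolation=cv2.INTER_CUBIC)
cv2.imwrite('pics/c4.png',np.hstack([a,b]))
E
```

```text
[0.49263465 0.05195122 0.2523827 ]
```

View pics/c4.png

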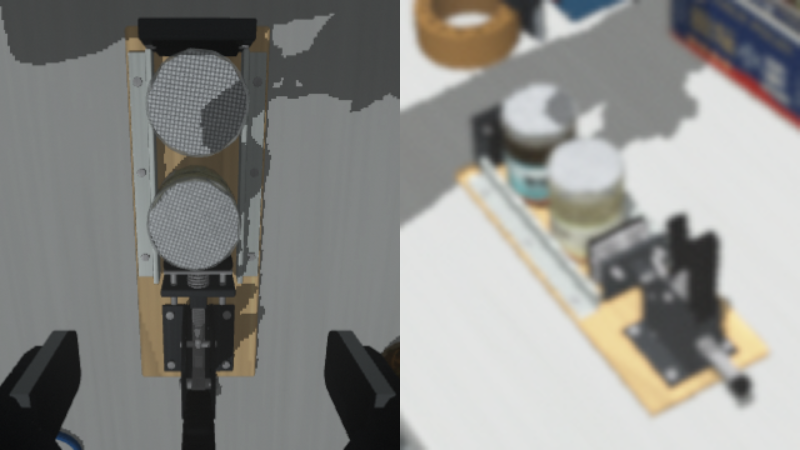

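The jar stands upright in the lane with gaps on both sides. The uprights show in the scene crop at (680, 218) and (705, 238). I'll estimate the trigger and grip from the scene views.

```bash
python3 - <<'E'
from h import *
S=load('scene0')
s=lambda x,y,z:onz(S,270+(x+.5)/3.5-.5,170+(y+.5)/3.5-.5,z)[:3].round(4)
print('trig',s(256,194,.165),'grip',s(287,211,.174), 'gripR', s(298,214,.174), s(277,212,.174))
E
```

```text
trig [ 0.4895 -0.0874  0.165 ] grip [ 0.4935 -0.122   0.174 ] gripR [ 0.4985 -0.1292  0.174 ] [ 0.4867 -0.1185  0.174 ]
```

Emit:
jog_arm(increments=[[[-2, 0, 0], [0, 0, 0.175], 0], [[0, 2, 0], [0, 0, 0.175], 0], [[0, 2, -0.5], [0, 0, 0.175], 0], [[0, 0, -0.5], [0, 0, 0.175], 0], [[0, 0, -0.5], [0, 0, 0.175], 0], [[0, 0, -0.5], [0, 0, 0.175], 0], [[0, 0, -0.5], [0, 0, 0.175], 0], [[0, 0, -0.5], [0, 0, 0.175], 0], [[0, 0, -0.5], [0, 0, 0.171], 0], [[0, 0, 0], [0, 0, 0], 0]])

```text
time_s: 13.7
eef_pos: [0.5305, 0.0052, 0.2866]
orientation: [-179.3, 0.1, 0.2]
force: [-0.0, 0.3, -0.8]
width: 0.998
grip_force: 0.0
```

Emit:
jog_arm(increments=[[[-1.3, 4, 0], [0, 0, 0], 0], [[-1.3, 4, 0], [0, 0, 0], 0], [[-1.4, 3.8, 0], [0, 0, 0], 0], [[0, 0, 1], [0, 0, 0], 0], [[0, 0, 0], [0, 0, 0], 0], [[0, 0, 0], [0, 0, 0], 0]])

```text
time_s: 14.45
eef_pos: [0.4917, -0.1112, 0.2759]
orientation: [-179.2, 0.1, 0.3]
force: [-0.3, -0.0, 0.0]
width: 1.004
grip_force: 0.0
```

```bash
python3 - <<'E'
from h import *
c=snap('wrist','w5');print(get_state()['eef_pos'],get_state()['orientation'],-np.array(c['R']).T@np.array(c['t']))
print(proj(c,(.4905,-.121,.174)),proj(c,(.4905,-.085,.165)))
cv2.imwrite('pics/c5.png',cv2.resize(c['img'][0:400,100:540],(660,600),interpolation=cv2.INTER_CUBIC))
E
```

```text
[ 0.49183678 -0.11120134  0.27619403] [-1.79232246e+02  2.78047283e-02  3.06489412e-01] [ 0.57080014 -0.1124442   0.43104136]
[336.80795891 198.04101751] [292.32160243 194.35864932]
```

View pics/c5.png

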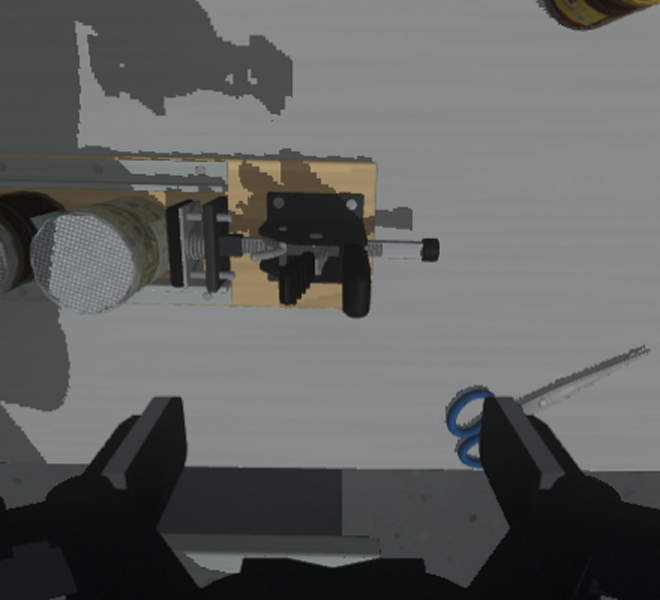

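The wrist view shows the grip top at (356, 300) and the trigger top at (288, 293) in 1.5x pixels. Both match the predictions, with the fingers straddling them along y.

Emit:
jog_arm(increments=[[[-0.1, 0.3, 0], [-0.014, 0, 0.024], 0], [[0, 0, 3], [0, 0, 0], 0], [[0, 0, 3.5], [0, 0, 0], 0], [[0, 0, 3.5], [0, 0, 0], 0], [[0, 0, 2], [0, 0, 0], 0], [[0, 0, 1.3], [0, 0, 0], 0], [[0, 0, 0], [0, 0, 0], 0], [[0, 0, 0], [0, 0, 0], 0]])

```text
time_s: 15.5
eef_pos: [0.4914, -0.1154, 0.1443]
orientation: [179.9, -0.1, -1.2]
force: [-0.5, 0.1, -0.2]
width: 0.999
grip_force: 0.0
```

Emit:
jog_arm(increments=[[[0, 0, 0], [0, 0, 0], 255], [[0, 0, 0], [0, 0, 0], 255], [[0, 0, 0], [0, 0, 0], 255], [[0, 0, 0], [0, 0, 0], 255], [[0, 0, 0], [0, 0, 0], 255], [[0, 0, 0], [0, 0, 0], 255], [[0, 0, 0], [0, 0, 0], 255]], squeeze=40)

```text
time_s: 16.38
eef_pos: [0.4927, -0.1227, 0.1516]
orientation: [179.0, -0.5, -1.4]
force: [-13.0, -15.0, 41.0]
width: 0.153
grip_force: 48.2
```

```bash
python3 - <<'E'
from h import *
for n in('scene','top','wrist'): snap(n,n+'p1')
s=get_state(); print(s['width'],s['force'],s['torque'],s['grip_force'])
E
```

```text
0.14946560886364954 [-13.02780954 -14.75418088  41.31320603] [-2.95923324  2.70550054 -0.00982985] 48.238678690977395
```

```bash
python3 - <<'E'
from h import *
a=load('wristp1')['img'][60:300,160:480]; b=load('scenep1')['img'][180:280,290:390]
cv2.imwrite('pics/c6.png',np.hstack([cv2.resize(a,(400,300)),cv2.resize(b,(400,400),interpolation=cv2.INTER_CUBIC)[50:350]]))
E
```

```text
(no output)
```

View pics/c6.png

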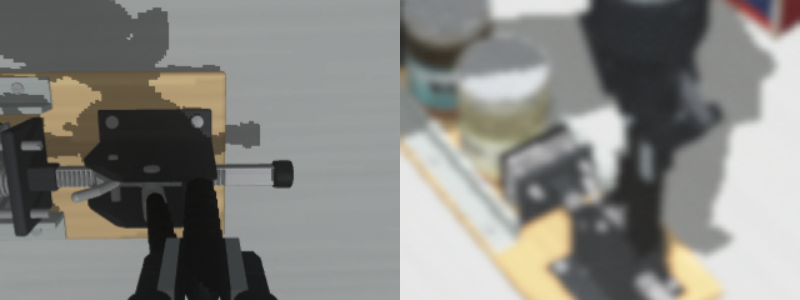

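The view shows the pads closed on what looks like the grip alone, with the trigger at (155, 215) beside the front finger. I'll check this with numbers.

```bash
python3 - <<'E'
from h import *
c=load('wristp1'); e=get_state()['eef_pos']; print(e)
for z in(-.02,-.01,0,.01):
  for dx in (0,.011): print(z,dx,[proj(c,e+[dx,d,z]).round(0) for d in(.014,.0065,-.0065,-.014)])
print('grip top',[proj(c,(.4905,y,.174)).round() for y in(-.1145,-.1285)],'grip low',[proj(c,(.4905,y,.10)).round() for y in(-.1145,-.1285)])
print('trig lowfront/back z.105 squeezed', [proj(c,(.4905,y,.105)).round() for y in(-.088,-.097)], 'unsq',[proj(c,(.4905,y,.105)).round() for y in(-.0815,-.0905)])
c=load('w5'); e=np.array([.4918,-.1112,.2762])
print([[proj(c,e+[dx,d,z]).round() for d in(.0425,-.0425)] for z in(-.006,.01) for dx in (0,.011)])
E
```

```text
[ 0.49269871 -0.12274278  0.15156796]
-0.02 0 [array([297., 241.]), array([311., 240.]), array([334., 240.]), array([347., 239.])]
-0.02 0.011 [array([296., 222.]), array([310., 222.]), array([334., 221.]), array([347., 221.])]
-0.01 0 [array([296., 248.]), array([310., 248.]), array([335., 247.]), array([349., 247.])]
-0.01 0.011 [array([295., 229.]), array([310., 229.]), array([334., 228.]), array([349., 228.])]
0 0 [array([295., 257.]), array([310., 256.]), array([336., 256.]), array([351., 255.])]
0 0.011 [array([294., 237.]), array([309., 236.]), array([336., 235.]), array([351., 235.])]
0.01 0 [array([294., 266.]), array([310., 266.]), array([337., 265.]), array([353., 265.])]
0.01 0.011 [array([293., 245.]), array([309., 245.]), array([337., 244.]), array([353., 243.])]
grip top [array([305., 284.]), array([337., 283.])] grip low [array([309., 224.]), array([330., 223.])]
trig lowfront/back z.105 squeezed [array([267., 228.]), array([281., 227.])] unsq [array([257., 228.]), array([271., 228.])]
[[array([242., 250.]), array([405., 252.])], [array([240., 230.]), array([407., 232.])], [array([234., 265.]), array([412., 267.])], [array([232., 244.]), array([414., 246.])]]
```

```bash
python3 - <<'E'
from h import *
a=load('w5');b=load('wristp1')
for z in(.04,.055,.07):
  print(z,'knob end',onz(a,100+439/1.5,250/1.5,z)[:2].round(4),onz(b,160+293/1.25,60+174/1.25,z)[:2].round(4),
  'pad plate rear R',onz(a,100+229/1.5,245/1.5,z)[:2].round(4),onz(b,160+50/1.25,60+175/1.25,z)[:2].round(4),
  'base edge',onz(a,100+377/1.5,180/1.5,.012)[:2].round(4),onz(b,160+225/1.25,60+100/1.25,.012)[:2].round(4))
E
```

```text
0.04 knob end [ 0.4875 -0.1897] [ 0.4867 -0.1837] pad plate rear R [ 0.4902 -0.0266] [ 0.4908 -0.0246] base edge [ 0.538 -0.142] [ 0.5327 -0.1412]
0.055 knob end [ 0.4907 -0.1867] [ 0.4914 -0.1802] pad plate rear R [ 0.4933 -0.0299] [ 0.4952 -0.03  ] base edge [ 0.538 -0.142] [ 0.5327 -0.1412]
0.07 knob end [ 0.4939 -0.1838] [ 0.4961 -0.1767] pad plate rear R [ 0.4964 -0.0332] [ 0.4997 -0.0354] base edge [ 0.538 -0.142] [ 0.5327 -0.1412]
```

Emit:
jog_arm(increments=[[[0, 0, 0], [0, 0, 0], 205], [[0, 0, 0], [0, 0, 0], 205], [[0, 0, 0], [0, 0, 0], 205]], squeeze=20)

```text
time_s: 16.9
eef_pos: [0.4932, -0.1213, 0.1514]
orientation: [179.2, -0.5, -1.3]
force: [-11.8, -12.2, 41.1]
width: 0.195
grip_force: 27.1
```

```bash
python3 - <<'E'
from h import *
s=get_state(); print(s['eef_pos'],s['width'],s['force'],s['torque'],s['grip_force'])
E
```

```text
[ 0.4931718  -0.12128265  0.15138677] 0.19545495829431367 [-11.82349805 -12.20377649  41.12227344] [-1.95722036  2.46758681  0.03988184] 27.064249981194735
```

Emit:
jog_arm(increments=[[[0, 0, 0], [0, 0, 0], 175], [[0, 0, 0], [0, 0, 0], 175], [[0, 0, 0], [0, 0, 0], 175]])

```text
time_s: 17.27
eef_pos: [0.4935, -0.1162, 0.1516]
orientation: [179.8, -0.6, -1.2]
force: [-10.7, 0.4, 44.0]
width: 0.312
grip_force: 24.0
```

Emit:
jog_arm(increments=[[[0, 0, 0], [0, 0, 0], 130], [[0, 0, 0], [0, 0, 0], 130], [[0, 0, 0], [0, 0, 0], 130]])

```text
time_s: 17.65
eef_pos: [0.4933, -0.1133, 0.1497]
orientation: [-179.8, -0.5, -1.1]
force: [-6.4, 6.0, 33.9]
width: 0.491
grip_force: 16.7
```

Emit:
jog_arm(increments=[[[0, 0, 0], [0, 0, 0], 20], [[0, 0, 0], [0, 0, 0], 20], [[0, 0, 0], [0, 0, 0], 20], [[0, 0, 0], [0, 0, 0], 20], [[0, 0, 0], [0, 0, 0], 20]], squeeze=35)

```text
time_s: 18.27
eef_pos: [0.4903, -0.1153, 0.1429]
orientation: [180.0, 0.1, -1.2]
force: [-0.1, -0.6, 0.4]
width: 0.921
grip_force: 0.0
```

Emit:
jog_arm(increments=[[[0, 0, -0.3], [0, 0, 0], 175], [[0, 0, -0.3], [0, 0, 0], 175], [[0, 0, -0.2], [0, 0, 0], 175], [[0, 0, 0], [0, 0, 0], 175], [[0, 0, 0], [0, 0, 0], 175], [[0, 0, 0], [0, 0, 0], 175]])

```text
time_s: 19.02
eef_pos: [0.4911, -0.1162, 0.1516]
orientation: [179.9, -0.0, -1.2]
force: [-0.8, -4.5, 2.3]
width: 0.314
grip_force: 2.2
```

```bash
python3 - <<'E'
from h import *
snap('wrist','p2'); s=get_state(); print(s['eef_pos'],s['width'],s['force'],s['torque'],s['grip_force'])
a=load('wristp1');b=load('p2')
# knob tracking by template, plus jar_b lid region
t=a['img'][180:216,345:405]
r=cv2.matchTemplate(b['img'],t,cv2.TM_CCOEFF_NORMED);_,m,_,l=cv2.minMaxLoc(r);print(m,l)
dx,dy=l[0]-345,l[1]-180
print(onz(a,386,199,.055)[:2],onz(b,386+dx,199+dy,.055)[:2])
E
```

```text
[ 0.49106833 -0.11613872  0.15157301] 0.31151090769473444 [-0.70370773 -4.57652354  2.76026895] [-1.01082644 -0.04290768  0.01842885] 2.4141979962587357
0.9797900915145874 (353, 177)
[ 0.4917742  -0.17368397] [ 0.49207095 -0.17153414]
```

```bash
cat > k.py <<'E'
from h import *
def find(img,t):
    best=(-1,)
    for s in np.linspace(.6,1.2,31):
        tt=cv2.resize(t,None,fx=s,fy=s)
        _,m,_,l=cv2.minMaxLoc(cv2.matchTemplate(img,tt,cv2.TM_CCOEFF_NORMED))
        if m>best[0]: best=(m,l[0]+tt.shape[1]/2,l[1]+tt.shape[0]/2)
    return best
A=load('wristp1')['img']
T={'knob':(A[184:214,368:400],.055),'bolt':(A[146:170,306:330],.02),'corner':(A[103:133,322:352],.012),'pad':(A[150:206,162:202],.067)}
def rep(n):
    c=load(n); o=[]
    for k,(t,z) in T.items():
        m,u,v=find(c['img'],t); o.append((k,round(m,2),onz(c,u,v,z)[:2].round(4)))
    print(n,*o)
E
python3 -c "
from k import *
for n in('w5','wristp1','p2'): rep(n)"
```

```text
w5 ('knob', 0.98, array([ 0.4908, -0.1782])) ('bolt', 0.95, array([ 0.5187, -0.1214])) ('corner', 0.98, array([ 0.5513, -0.1382])) ('pad', 0.8, array([ 0.5145, -0.0243]))
wristp1 ('knob', 1.0, array([ 0.4918, -0.1721])) ('bolt', 1.0, array([ 0.519 , -0.1219])) ('corner', 1.0, array([ 0.5512, -0.1388])) ('pad', 1.0, array([ 0.5157, -0.0236]))
p2 ('knob', 0.98, array([ 0.4917, -0.1696])) ('bolt', 0.96, array([ 0.5188, -0.1217])) ('corner', 0.98, array([ 0.5512, -0.1387])) ('pad', 0.98, array([ 0.5159, -0.0209]))
```

```bash
python3 - <<'E'
from h import *
c=load('p2'); g=cv2.cvtColor(c['img'],cv2.COLOR_BGR2GRAY)
for v in range(200,330,10): print(v,' '.join(f'{x:3d}' for x in g[v,236:372:4]))
for z,y0,y1 in((.11,-.0815,-.089),(.13,-.0815,-.096),(.15,-.0815,-.1025)):
  print(z,'rel front/back',[proj(c,(.4905+.01,y,z)).round() for y in(y0,y0-.009)],'sq',[proj(c,(.4905+.01,y,z)).round() for y in(y1,y1-.009)],'grip',[proj(c,(.4905+.013,y,z)).round() for y in(-.1145,-.1285)])
E
```

```text
200 120 111 112 115  88  73  56  33  28  28  26  26  27  26  26  27  27  25  27  27  26  26  26  21  21  23  33  68 157 160 160 161 163 163
210  99 111 119 125 115  34  71  71  28  29  28  28  57  63  65  64  62  92  27  28  28  25  21  20  21  24  26  27 138 156 157 157 157 157
220 155 135  33  31  30  30  30  29  23  19  20  22  18  20 125  88  88  27  28  28  28  24  18  20  21  21  23  30 134 158 159 158 159 159
230 154 154 154 154 154  37  38  22  19  19  19  19  24  18 126  65  28  28  29  29  28  23  20  21  23  22  23  24  96 157 157 157 157 157
240 155 154 154 155 154  22  22  22  20  22  20  21  24  26 139 141 140 140 141 142 143  42  21  22  23  24  24  24  26 156 156 157 157 157
250 158 159 158  23  25  23  22  25  20  21  22  36  39 134 139 155 155 154 155 155 155  46  21  21  22  22  24  23  22 132 139 139 139 157
260 156 156 156  25  24  24  23  22  22  24  64  65  65  23  24 156 155 157 156 157 156  46  22  20  22  25  24  23  23  25  26  66  66  66
270 156 156 156  26  24  24  26  25  26  61  64  65  36  22  25 155 155 154 154 154 154  46  23  22  22  24  24  24  24 
[... 490 characters left out ...]
4  26  26 156 156 155 157 155 156 157 157 156 156 155 157 155 156 156 156  25  26  26  25
320  23  23  23  22  22  23  22  23  24  24  25  25  27  26 156 156 156 156 157 156 156 157 156 156 156 156 156 156 156 156  26  27  25  25
0.11 rel front/back [array([266., 212.]), array([280., 212.])] sq [array([278., 212.]), array([293., 211.])] grip [array([319., 206.]), array([342., 206.])]
0.13 rel front/back [array([260., 224.]), array([276., 224.])] sq [array([286., 224.]), array([302., 223.])] grip [array([319., 218.]), array([345., 217.])]
0.15 rel front/back [array([253., 239.]), array([271., 239.])] sq [array([295., 238.]), array([313., 238.])] grip [array([319., 232.]), array([347., 231.])]
```

Emit:
jog_arm(increments=[[[0, 0, -0.1], [0, 0, 0], 195], [[0, 0, 0], [0, 0, 0], 195], [[0, 0, 0], [0, 0, 0], 195]])

```text
time_s: 19.45
eef_pos: [0.491, -0.1193, 0.1519]
orientation: [179.5, 0.0, -1.3]
force: [0.7, -13.8, -1.9]
width: 0.239
grip_force: 6.9
```

```bash
python3 - <<'E'
from k import *
snap('wrist','p3'); rep('p3'); s=get_state(); print(s['eef_pos'],s['width'],s['force'],s['torque'],s['grip_force'])
c=load('p3'); g=cv2.cvtColor(c['img'],cv2.COLOR_BGR2GRAY)
for v in (240,270): print(v,' '.join(f'{x:3d}' for x in g[v,236:372:4]))
E
```

```text
p3 ('knob', 0.98, array([ 0.4921, -0.1697])) ('bolt', 0.95, array([ 0.519, -0.122])) ('corner', 0.98, array([ 0.5511, -0.1388])) ('pad', 0.99, array([ 0.5157, -0.0209]))
[ 0.4910109  -0.11933543  0.1519653 ] 0.23743636500187074 [  1.02474787 -14.47659762  -2.11555856] [-2.79808243 -0.25475872  0.05988167] 6.886534541845322
240 154 153 154  60  22  21  21  22  19  18  20  20 137 140 140 140 141 142 142 143  21  21  21  22  23  24  25 136 155 156 157 157 157 157
270 156  71  26  33  27  24  26  63  26  24  24  60  63  64  47  21  76 154 153 155  21  21  21  23  23  24  22  25  24  65  66  65  32  28
```

Emit:
jog_arm(increments=[[[0, 0, 0], [0, 0, 0], 255], [[0, 0, 0], [0, 0, 0], 255], [[0, 0, 0], [0, 0, 0], 255], [[0, 0, 0], [0, 0, 0], 255]], squeeze=20)

```text
time_s: 20.0
eef_pos: [0.4909, -0.1226, 0.1522]
orientation: [179.1, 0.0, -1.4]
force: [-0.2, -23.5, -2.3]
width: 0.152
grip_force: 23.9
```

```bash
cat > q.py <<'E'
from k import *
import sys
n=sys.argv[1]
snap('wrist',n); rep(n); s=get_state(); print(s['eef_pos'],s['width'],s['force'],s['torque'],s['grip_force'])
c=load(n); g=cv2.cvtColor(c['img'],cv2.COLOR_BGR2GRAY)
for v in (220,240,270): print(v,' '.join(f'{x:3d}' for x in g[v,236:372:4]))
E
python3 q.py p4
```

```text
p4 ('knob', 0.98, array([ 0.4919, -0.1699])) ('bolt', 0.96, array([ 0.519, -0.122])) ('corner', 0.99, array([ 0.551 , -0.1389])) ('pad', 0.97, array([ 0.5156, -0.0216]))
[ 0.49092161 -0.1225676   0.15219649] 0.15472900371995033 [ -0.41755531 -21.81129819  -2.00856263] [-4.47304503 -0.02597132  0.06962654] 23.92366647720337
220  30  30  30  30  29  24  21  20  20  18  19 120  88  88  26  27  27  28  22  20  19  20  20  22  28 164 153 158 157 157 159 159 158 160
240 153 145  22  22  21  21  22  21  21  23  19 140 139 140 138 139 140 142  22  20  20  22  21  23  25  24 152 155 155 156 155 157 157 157
270  27  34  30  26  24  24  49 153 154 154  23  23  23  30  63  63  63  22  18  20  21  19  21  22  20  22  24  64  65  65  28  28  28  30
```

```bash
python3 - <<'E'
from h import *
c=load('w5'); e=np.array([.4918,-.1112,.2762])
for dz in(-.006,.0,.01,.02,.054): print(dz,[(dx,proj(c,e+[dx,.0425,dz]).round(0)) for dx in(.0425,.038,.011,0,-.008,-.011,-.02)])
print('R',np.array(c['R']).round(3))
g=cv2.cvtColor(c['img'],cv2.COLOR_BGR2GRAY)
for v in range(258,400,8): print(v,' '.join(f'{x:3d}' for x in g[v,170:330:5]))
E
```

```text
-0.006 [(0.0425, array([236., 170.])), (0.038, array([236., 179.])), (0.011, array([240., 230.])), (0, array([242., 250.])), (-0.008, array([243., 264.])), (-0.011, array([243., 269.])), (-0.02, array([244., 283.]))]
0.0 [(0.0425, array([232., 173.])), (0.038, array([233., 182.])), (0.011, array([237., 235.])), (0, array([239., 255.])), (-0.008, array([240., 269.])), (-0.011, array([240., 274.])), (-0.02, array([242., 290.]))]
0.01 [(0.0425, array([226., 178.])), (0.038, array([227., 188.])), (0.011, array([232., 244.])), (0, array([234., 265.])), (-0.008, array([235., 279.])), (-0.011, array([235., 285.])), (-0.02, array([237., 301.]))]
0.02 [(0.0425, array([220., 184.])), (0.038, array([221., 194.])), (0.011, array([226., 253.])), (0, array([228., 275.])), (-0.008, array([229., 291.])), (-0.011, array([230., 297.])), (-0.02, array([231., 313.]))]
0.054 [(0.0425, array([188., 212.])), (0.038, array([189., 225.])), (0.011, array([198., 298.])), (0, array([202., 325.])), (-0.008, array([204., 343.])), (-0.011, array([205., 350.])), (-0.02, array([207., 369.]))]
R [[ 0.005 -1.    -0.01
[... 1727 characters left out ...]
  37  38  37  37  38  38  39  38  38  37
362  11  11  12  12  11  13  12  12  13  58  58  58  58  58  59  58  58  58  58  59  60  58  59  59  60  60  60  60  61  60  61  62
370  11  12  10  11  10  12  11  14  13  13  67 123 121 120 117 116 115 113 114 113 111 110 108 108 105 105 103 101 101 100  98  98
378  11  10  10  12  11  13  12  10  13  14  12  64  63  63 122 122 122 123  76  14  14  14  14  15  14  15  14  15  15  15  44  25
386   8  13   9  10  12  11  10  11  11  12  12  13  66  67  61  35  13  14  13  14  13  13  14  14  13  13  13  14  13  14  13  14
394  12   9  10  10  11  11  13  11  12  11  13  10  11  12  12  12  13  13  11  12  13  13  11  13  13  13  12  13  12  14  13  14
```

Emit:
jog_arm(increments=[[[0, 0, 0], [0, 0, 0], 200], [[0, 0, 0], [0, 0, 0], 200], [[0, 0, -2], [0, 0, 0], 200], [[0, 0, -2], [0, 0, 0], 0], [[0, 0, 0], [0, 0, 0], 0], [[0, 0, 0], [0, 0, 0], 0], [[0, 0, 0], [0, 0, 0], 0], [[0, 0, 0], [0, 0, 0], 0]])

```text
time_s: 21.05
eef_pos: [0.4901, -0.115, 0.1916]
orientation: [180.0, 0.1, -1.1]
force: [-0.4, 0.6, 0.1]
width: 1.002
grip_force: 0.0
```

Emit:
jog_arm(increments=[[[0, 0, 2], [0, 0, 0], 0], [[0, 0, 2], [0, 0, 0], 0], [[0, 0, 1], [0, 0, 0], 0], [[0, 0, 1], [0, 0, 0], 0], [[0, 0, 0.5], [0, 0, 0], 0], [[0, 0, 0], [0, 0, 0], 0]])

```text
time_s: 21.8
eef_pos: [0.4905, -0.1153, 0.1272]
orientation: [179.9, 0.0, -1.2]
force: [0.5, 0.6, 0.5]
width: 0.999
grip_force: 0.0
```

```bash
python3 q.py p5 | cut -c1-400
```

```text
p5 ('knob', 0.98, array([ 0.4919, -0.1695])) ('bolt', 0.98, array([ 0.5193, -0.1218])) ('corner', 0.95, array([ 0.5517, -0.1393])) ('pad', 0.96, array([ 0.5159, -0.0221]))
[ 0.49074962 -0.11540976  0.12756239] 1.0005898053647009 [ 0.38067506 -0.01312554 -0.15782992] [ 0.06181323 -0.02717829 -0.02956753] 0.0
220 107 116 115 118  65  76  71  28  28  29  29  49  68  65  68  69  65  95  29  28  29  32  20  20  21  22  24  24 160 138 163 162 163 163
240 159 159  64  37  36  32  29  20  20  20  20  26  21  21 103  95  30  30  30  32  30  31  21  22  24  23  25  27  26 141 163 164 163 164
270  73  26  26  25  26  26  25  25  27  26  26  29 163 162 164 164 164 164 163 163 165 164  27  25  26  26  28  27  28  28  31 165 165 165
```

Emit:
jog_arm(increments=[[[0, -0.05, 0.7], [0, 0, 0], 0], [[0, 0, 0.5], [0, 0, 0], 0], [[0, 0, 0], [0, 0, 0], 60], [[0, 0, -0.2], [0, 0, 0], 120], [[0, 0, -0.2], [0, 0, 0], 180], [[0, 0, -0.2], [0, 0, 0], 180], [[0, 0, 0], [0, 0, 0], 180], [[0, 0, 0], [0, 0, 0], 180], [[0, 0, 0], [0, 0, 0], 180]], squeeze=35)

```text
time_s: 22.98
eef_pos: [0.4908, -0.1154, 0.1206]
orientation: [179.9, 0.0, -1.2]
force: [2.6, -4.0, -6.8]
width: 0.328
grip_force: 37.2
```

```bash
python3 q.py p6
```

```text
p6 ('knob', 0.98, array([ 0.492 , -0.1637])) ('bolt', 0.97, array([ 0.5189, -0.1221])) ('corner', 0.98, array([ 0.5513, -0.1385])) ('pad', 0.94, array([ 0.5161, -0.0169]))
[ 0.49075569 -0.11538988  0.12055935] 0.3255362628889946 [ 2.68751512 -4.26194169 -8.18354874] [ 0.53507158 -0.44963663  0.13153669] 37.23996543791145
220 147  75  90 106 117 114  59  29  30  28  29  63  71  76  75  70  27  28  27  28  28  32  18  20  20  21  23  23 166 146 168 168 167 169
240  50  37  34  33  33  31  31  31  31  30  29  29  79  15  15  16  15  39  27  28  27  32  19  20  18  18  22  22  23  48 170 169 171 170
270 171 171 171 170 170 122  26  25  23  69  68  68  21  20  19  17  16  15  16  19 168 168  16  17  18  18  19  19  19  21  23  24  70  71
```

Emit:
jog_arm(increments=[[[0, 0, 0.2], [0, 0, 0], 90], [[0, 0, 0.2], [0, 0, 0], 20], [[0, 0, 0.2], [0, 0, 0], 20], [[0, 0, 0], [0, 0, 0], 20], [[0, 0, 0], [0, 0, 0], 20], [[0, 0, 0], [0, 0, 0], 60], [[0, 0, -0.2], [0, 0, 0], 120], [[0, 0, -0.2], [0, 0, 0], 180], [[0, 0, -0.2], [0, 0, 0], 180], [[0, 0, 0], [0, 0, 0], 180], [[0, 0, 0], [0, 0, 0], 180], [[0, 0, 0], [0, 0, 0], 180]])

```text
time_s: 24.52
eef_pos: [0.491, -0.1154, 0.1203]
orientation: [179.9, 0.0, -1.2]
force: [3.3, -4.6, -8.4]
width: 0.328
grip_force: 36.6
```

```bash
python3 q.py p7|head -2; python3 - <<'E'
from h import *
for n in('w5','p6','p7'):
  c=load(n); g=cv2.cvtColor(c['img'],cv2.COLOR_BGR2GRAY)
  for z in(.064,):
    print(n,'row along lane at x=.505,z=.064; y:gray', end=' ')
    for y in np.arange(.04,-.065,-.003):
      u,v=proj(c,(.505,y,z)); print(f'{y*1000:.0f}:{g[int(round(v)),int(round(u))] if 0<=u<639 and 0<=v<399 else -1}',end=' ')
    print()
E
```

```text
p7 ('knob', 0.98, array([ 0.4924, -0.1574])) ('bolt', 0.98, array([ 0.5191, -0.1221])) ('corner', 0.99, array([ 0.5511, -0.1389])) ('pad', 0.92, array([ 0.5164, -0.0122]))
[ 0.49091942 -0.11537192  0.12031122] 0.32805659929597647 [ 4.01837705 -4.67770726 -8.97091617] [ 0.69700779 -0.71981943  0.11637707] 36.64397765183821
w5 row along lane at x=.505,z=.064; y:gray 40:66 37:63 34:48 31:65 28:51 25:54 22:87 19:81 16:76 13:46 10:25 7:24 4:28 1:84 -2:68 -5:54 -8:53 -11:54 -14:42 -17:45 -20:48 -23:31 -26:26 -29:27 -32:47 -35:69 -38:116 -41:88 -44:81 -47:74 -50:67 -53:46 -56:28 -59:28 -62:27 
p6 row along lane at x=.505,z=.064; y:gray 40:60 37:76 34:71 31:108 28:58 25:26 22:27 19:128 16:89 13:82 10:79 7:74 4:72 1:49 -2:54 -5:52 -8:36 -11:38 -14:32 -17:32 -20:32 -23:32 -26:32 -29:32 -32:95 -35:145 -38:144 -41:158 -44:157 -47:157 -50:157 -53:156 -56:32 -59:31 -62:32 
p7 row along lane at x=.505,z=.064; y:gray 40:64 37:108 34:42 31:26 28:25 25:126 22:87 19:82 16:77 13:75 10:76 7:51 4:55 1:50 -2:35 -5:36 -8:32 -11:32 -14:32 -17:32 -20:33 -23:32 -26:47 -29:149 -32:149 -35:150 -38:148 -41:149 -44:148 -47:148 -50:148 -53:154 -56:33 -59:32 -62:31
```

```bash
cat > m.py <<'E'
from k import *
import sys
K0=None
def edge(n):
    c=load(n); g=cv2.cvtColor(c['img'],cv2.COLOR_BGR2GRAY).astype(np.float32)
    ys=np.arange(.06,-.03,-.0005); r=[]
    for x in(.503,.505,.507):
        P=np.array([proj(c,(x,y,.064)) for y in ys],np.float32)
        r.append(cv2.remap(g,P[:,0].reshape(1,-1),P[:,1].reshape(1,-1),cv2.INTER_LINEAR)[0])
    r=np.mean(r,0); d=np.diff(r); ok=[i for i in range(4,len(d)-4) if r[max(0,i-7):i-1].min()<45 and r[i+1:i+5].max()>90]
    i=max(ok,key=lambda i:r[i+2]-r[i-2]); m=find(c['img'],T['knob'][0]); kb=onz(c,m[1],m[2],.055)[1]
    b=find(c['img'],T['bolt'][0]); kb-=onz(c,b[1],b[2],.02)[1]
    return ys[i],kb
if __name__=='__main__':
    if len(sys.argv)>2: snap('wrist',sys.argv[-1]); s=get_state(); print(s['force'].round(1),s['grip_force'],s['width'])
    for n in ['w5','p6','p7','p8','p9','p10','p11','p12']:
        try: a,b=edge(n)
        except FileNotFoundError: break
        print(n,'pad rear %.4f knob-bolt %.4f diff %.4f'%(a,b,a-b))
E
python3 m.py
```

```text
w5 pad rear 0.0035 knob-bolt -0.0568 diff 0.0603
p6 pad rear 0.0190 knob-bolt -0.0416 diff 0.0606
p7 pad rear 0.0250 knob-bolt -0.0354 diff 0.0604
```

Emit:
jog_arm(increments=[[[0, 0, 0.2], [0, 0, 0], 90], [[0, 0, 0.2], [0, 0, 0], 20], [[0, 0, 0.2], [0, 0, 0], 20], [[0, 0, 0], [0, 0, 0], 20], [[0, 0, 0], [0, 0, 0], 20], [[0, 0, 0], [0, 0, 0], 60], [[0, 0, -0.2], [0, 0, 0], 120], [[0, 0, -0.2], [0, 0, 0], 180], [[0, 0, -0.2], [0, 0, 0], 180], [[0, 0, 0], [0, 0, 0], 180], [[0, 0, 0], [0, 0, 0], 180], [[0, 0, 0], [0, 0, 0], 180]])

```text
time_s: 26.08
eef_pos: [0.4909, -0.1154, 0.1203]
orientation: [179.9, 0.0, -1.2]
force: [3.6, -4.7, -9.7]
width: 0.331
grip_force: 36.7
```

```bash
python3 m.py snap p8
```

```text
[ 4.1 -2.8 -7.1] 36.7228564072866 0.32838008289779785
w5 pad rear 0.0035 knob-bolt -0.0568 diff 0.0603
p6 pad rear 0.0190 knob-bolt -0.0416 diff 0.0606
p7 pad rear 0.0250 knob-bolt -0.0354 diff 0.0604
p8 pad rear 0.0295 knob-bolt -0.0299 diff 0.0594
```

Emit:
jog_arm(increments=[[[0, 0, 0.2], [0, 0, 0], 90], [[0, 0, 0.2], [0, 0, 0], 20], [[0, 0, 0.2], [0, 0, 0], 20], [[0, 0, 0], [0, 0, 0], 20], [[0, 0, 0], [0, 0, 0], 20], [[0, 0, 0], [0, 0, 0], 60], [[0, 0, -0.2], [0, 0, 0], 120], [[0, 0, -0.2], [0, 0, 0], 180], [[0, 0, -0.2], [0, 0, 0], 180], [[0, 0, 0], [0, 0, 0], 180], [[0, 0, 0], [0, 0, 0], 180], [[0, 0, 0], [0, 0, 0], 180]])

```text
time_s: 27.62
eef_pos: [0.4909, -0.1154, 0.1202]
orientation: [179.9, 0.0, -1.2]
force: [3.2, -4.1, -9.1]
width: 0.331
grip_force: 36.9
```

```bash
python3 m.py snap p9
```

```text
[ 3.5 -3.6 -9.5] 36.87853584531695 0.32882205406217
w5 pad rear 0.0035 knob-bolt -0.0568 diff 0.0603
p6 pad rear 0.0190 knob-bolt -0.0416 diff 0.0606
p7 pad rear 0.0250 knob-bolt -0.0354 diff 0.0604
p8 pad rear 0.0295 knob-bolt -0.0299 diff 0.0594
p9 pad rear 0.0325 knob-bolt -0.0272 diff 0.0597
```

Emit:
jog_arm(increments=[[[0, 0, 0.2], [0, 0, 0], 90], [[0, 0, 0.2], [0, 0, 0], 20], [[0, 0, 0.2], [0, 0, 0], 20], [[0, 0, 0], [0, 0, 0], 20], [[0, 0, 0], [0, 0, 0], 20], [[0, 0, 0], [0, 0, 0], 60], [[0, 0, -0.2], [0, 0, 0], 120], [[0, 0, -0.2], [0, 0, 0], 180], [[0, 0, -0.2], [0, 0, 0], 180], [[0, 0, 0], [0, 0, 0], 180], [[0, 0, 0], [0, 0, 0], 180], [[0, 0, 0], [0, 0, 0], 180]])

```text
time_s: 29.18
eef_pos: [0.4909, -0.1154, 0.1203]
orientation: [179.9, 0.0, -1.2]
force: [3.7, -3.5, -10.6]
width: 0.326
grip_force: 36.8
```

```bash
python3 m.py snap p10|tail -3
```

```text
p8 pad rear 0.0295 knob-bolt -0.0299 diff 0.0594
p9 pad rear 0.0325 knob-bolt -0.0272 diff 0.0597
p10 pad rear 0.0345 knob-bolt -0.0244 diff 0.0589
```

Emit:
jog_arm(increments=[[[0, 0, 0.2], [0, 0, 0], 90], [[0, 0, 0.2], [0, 0, 0], 20], [[0, 0, 0.2], [0, 0, 0], 20], [[0, 0, 0], [0, 0, 0], 20], [[0, 0, 0], [0, 0, 0], 20], [[0, 0, 0], [0, 0, 0], 60], [[0, 0, -0.2], [0, 0, 0], 120], [[0, 0, -0.2], [0, 0, 0], 180], [[0, 0, -0.2], [0, 0, 0], 180], [[0, 0, 0], [0, 0, 0], 180], [[0, 0, 0], [0, 0, 0], 180], [[0, 0, 0], [0, 0, 0], 180]])

```text
time_s: 30.72
eef_pos: [0.4909, -0.1154, 0.1203]
orientation: [179.9, 0.0, -1.2]
force: [4.0, -3.9, -9.2]
width: 0.324
grip_force: 36.9
```

```bash
python3 m.py snap p11|tail -3
```

```text
p9 pad rear 0.0325 knob-bolt -0.0272 diff 0.0597
p10 pad rear 0.0345 knob-bolt -0.0244 diff 0.0589
p11 pad rear 0.0345 knob-bolt -0.0220 diff 0.0565
```

Emit:
jog_arm(increments=[[[0, 0, 0.2], [0, 0, 0], 90], [[0, 0, 0.2], [0, 0, 0], 20], [[0, 0, 0.2], [0, 0, 0], 20], [[0, 0, 0], [0, 0, 0], 20], [[0, 0, 0], [0, 0, 0], 20], [[0, 0, 0], [0, 0, 0], 60], [[0, 0, -0.2], [0, 0, 0], 120], [[0, 0, -0.2], [0, 0, 0], 180], [[0, 0, -0.2], [0, 0, 0], 180], [[0, 0, 0], [0, 0, 0], 180], [[0, 0, 0], [0, 0, 0], 180], [[0, 0, 0], [0, 0, 0], 180]])

```text
time_s: 32.28
eef_pos: [0.491, -0.1154, 0.1204]
orientation: [179.9, 0.0, -1.2]
force: [3.1, -4.1, -8.1]
width: 0.327
grip_force: 37.2
```

```bash
python3 m.py snap p12|tail -4
```

```text
p9 pad rear 0.0325 knob-bolt -0.0272 diff 0.0597
p10 pad rear 0.0345 knob-bolt -0.0244 diff 0.0589
p11 pad rear 0.0345 knob-bolt -0.0220 diff 0.0565
p12 pad rear 0.0345 knob-bolt -0.0200 diff 0.0545
```

Emit:
jog_arm(increments=[[[0, 0, 0], [0, 0, 0], 180], [[0, 0, 0], [0, 0, 0], 180], [[0, 0, 0], [0, 0, 0], 180]])

```text
time_s: 32.7
eef_pos: [0.491, -0.1154, 0.1204]
orientation: [179.9, 0.0, -1.2]
force: [3.4, -4.2, -8.1]
width: 0.328
grip_force: 37.2
```

```bash
python3 -c "
from plant import sign_off
print(sign_off())"
```

```text
the job is handed in; nothing more can be done
None
```

I handed the job in at 32.7 s: the fetched jar is in the lane, the pad stopped advancing with its spring pressed in about 6 mm by image measurement, and the trigger is still squeezed at about 37 N; sign-off returned no verdict.

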